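# Park the ramekin and the tin in the stop's bays

## Task

Tidy the worktop by pushing, not lifting: with the fingertips, slide the white ramekin along the worktop into the bay of the low wooden stop that is nearer the robot, and the brass tin into the bay that is farther from the robot, each until it rests against the back of its bay. Both stay standing flat on the worktop all the way, and the jigger, the spice jar and the matchbox stay where they are.

Things in the scene. Friction and masses are not known exactly. Their poses are not given: they have to be found in the camera images.
- ramekin: White fluted ramekin, round, open at the top, 68 mm across and 45 mm tall, about 0.17 kg, loose. Origin: centre of its underside; z is up.
- brass_tin: Short round brass tin, 66 mm across, 71 mm tall with its fixed lid and small knob (straight side to 57 mm), about 0.19 kg, loose; nothing on it opens. It starts on the free worktop in front of the robot; a taller brass tin that may be seen farther back is not meant. Origin: centre of its underside; z is up.
- parking_stop: Fixed E-shaped stop of pale wood, 30 mm high: back rail 220 x 16 mm, three arms 12 mm thick reaching 56 mm from it (round ends); between them two floorless bays 92 mm wide, open toward its -y. Origin: on the worktop, middle of the rail's front face. Its y axis points into the bays (the way to push), x along the rail away from the robot, z up; turned at most 0.2 rad from the world axes.
- near_bay_back (a point): Point on the worktop at the back of the bay nearer the robot (for the ramekin), midway between its arms, on the front face of the back rail. Axes as the stop. The ramekin is home with its centre 34 mm before this point (toward -y of the stop).
- far_bay_back (a point): The same point of the bay farther from the robot (for the tin). The tin is home with its centre 33 mm before this point.
- press_handle_end (a point): End, toward the robot, of the fixed dark wooden handle (26 mm thick) of the tall green citrus press that stands behind the work: the handle juts out from the press toward the robot, rising, about 0.42 m above the worktop. An obstacle only: keep the wrist and forearm clear of it when swinging across; nothing on the press moves.
- jigger: Brass double jigger, 43 mm across, 74 mm tall, standing behind the work; leave alone. Origin: centre of its underside.
- spice_jar: Glass spice jar with red-brown contents and a cork, 44 mm across, 92 mm tall; leave alone. Origin: centre of its underside.
- matchbox: Small pale matchbox lying flat, 36 x 53 x 15 mm; leave alone. Origin: centre of its underside.
Not all that is in view belongs to the job. Of the things that look like the brass_tin, take the one that is nearest to the robot's base at the start.

How it is judged:
By the outcome, as a careful person would: the job done as asked, in the order asked, and still so for the second after the job is handed in, with the robot touching nothing.
It also fails if it takes over 70 s, if anything falls off the work surface, if the arm or the gripper's body presses on something with over 40 N, if the wrist force passes 120 N, or if a joint passes its speed limit or range.

## Robot

A 7-joint arm with a two-finger parallel gripper is mounted at the origin on a cart in front of the work surface, level with it; the furniture and walls round the work are solid. World frame = base frame: x ahead of the robot, y to its left, z up, the work surface at z = 0. Lengths are in m, angles in rad, forces in N, time in s.
With the tool pointing down it reaches from about 0.35 to 0.9 m from the base axis. Payload 8.1 kg.
Tool frame: the origin (TCP) lies at the very end of the fingers, on their centre line; the grasp point (between the pads) lies 19 mm behind it; z points along the fingers, y is the line along which they close (so a half turn about z gives the same grasp; the last joint's range is limited). The gripper opens to 92 mm and grips with 3 to 60 N. Pads are 19 mm wide; open, the fingers measure 130 mm over their backs; the gripper's body (75 mm by 190 mm) begins 47 mm behind the grasp point.
Start: joints at [1.014, 0.434, 0.025, 1.573, -0.012, 1.134, -0.075], TCP at [0.274, -0.562, 0.227] pointing down, gripper open.
Joint ranges: [-2.62, 2.62], [-0.44, 2.09], [-1.27, 1.32], [0.08, 2.57], [-1.32, 4.46], [0.12, 2], [-2.74, 2.74]. Speed limits (rad/s): [2.22, 2.22, 3.01, 3.01, 3.14, 3.14, 3.14].

## Interface

Orientations are given as a rotation vector (axis times angle).
In Python, from cell import arm gives the robot as it stands.
- The arm moves only by the tool jog_arm, never from a script. Its argument "rows" is a list of rows, each a list of 3 entries, a list of its own where there are three numbers: the shift along the world's x, y, z in cm, then the turn, a rotation vector about the world's x, y, z in degrees, then the opening, from 0 (shut) to 1 (fully open). A call has 1 to 8 rows; each row is the pose to reach, as a shift and turn from the pose commanded when the call began; what a row does not reach only later rows make up. A row lasts 1/8 s, in which the tool goes at most 62.5 mm and 10.7 degrees, less where a joint would pass 70% of its speed; a pose out of reach is approached as far as the arm can. A call with a gripper value outside its range is refused whole. The fingers move at their own pace and stop on an object; "newtons" is the grip in N (left out, the last holds). Time passes only in rows, so rows that repeat a pose let the fingers close. It gives the time, the measured TCP pose, the force, the opening and the grip force at its end, in the units of the state.
- arm.observe(): the state, without advancing time (a new reading comes with each control period).
- arm.get_image(name): name is "scene" or "top" or "wrist"; returns a dict with "img" (480x640x3 uint8, red, green, blue), "depth" (480x640 float32, m along the optical axis (not along the pixel's ray), 0 where there is no reading), "fx", "fy", "cx", "cy" (pixels), "rvec" (rotation vector, rad) and "tvec" (3), from world to camera coordinates, as OpenCV has them; the wrist camera has in their place "mount" (4x4, takes a point from camera to tool coordinates, whose origin is the TCP and whose axes are the flange's). Camera axes: x right, y down, z forward; pixel columns grow to the right and rows downward; lengths in m; the calibration is good to about 2 mm. A picture is of the moment at which its call begins: read the wrist's pose just before it.
- arm.sign_off(): hands the job in; it is judged then, once.
The state is a dict: "clock": time; "joints": joint angles; "dq": joint speeds; "joint_efforts": joint torques, N m; "position": TCP position; "ee_rot": TCP orientation; "force": force on the tool from outside, world axes, zero at the start; "ft_torque": the same for the moment, N m; "width": opening from 0.0 (shut) to 1.0 (fully open); "gripper_force": force on a finger pad.
Only numpy, scipy, OpenCV 4.12 (cv2) and the standard library are available. Lean on these libraries where they do the work, as an engineer would, in place of code of your own. Each camera call takes 0.05 s, during which the arm holds its last target. There are 200 camera calls.

## Working session

There is one attempt and no reset: what is moved stays moved. The work goes in short steps, Python scripts to look and compute and a tool call to move; the robot and the scene stay as the last step left them, time stands still between calls to the robot, and variables do not carry over. Pictures are saved under pics/ and viewed, at most 10 in all, crops included, and the job is handed in when it is done.

Besides the shell and the picture viewer there is one more tool, called after "Call:" as name(argument=value, ...) on one line, values as JSON. jog_arm: Moves the arm, as the interface text tells. Its arguments: {"type":"object","properties":{"rows":{"type":"array","items":{"type":"array"}},"newtons":{"type":"number"}},"required":["rows"]}

```bash
mkdir -p pics; ls; cat > h.py <<'E'
import numpy as np,cv2,json
from cell import arm
def grab(n):
    d=arm.get_image(n); return d
def pts(d):
    h,w=d['depth'].shape; u,v=np.meshgrid(np.arange(w),np.arange(h)); z=d['depth']
    c=np.stack([(u-d['cx'])/d['fx']*z,(v-d['cy'])/d['fy']*z,z],-1)
    R=cv2.Rodrigues(np.array(d['rvec'],float))[0]; t=np.array(d['tvec'],float).ravel()
    return (c-t)@R
def save(d,n): cv2.imwrite('pics/'+n,d['img'][:,:,::-1])
E
python3 - <<'E'
from h import *
s=arm.observe(); print(s)
for n in ('scene','top'):
    d=grab(n); save(d,n+'0.png'); P=pts(d); np.savez(n+'0.npz',P=P,img=d['img'],depth=d['depth'],**{k:d[k] for k in('fx','fy','cx','cy','rvec','tvec')})
E
```

```text
pics
{'clock': 0.0, 'joints': array([ 1.01441193,  0.43522299,  0.02500301,  1.574097  , -0.01162049,
        1.13401257, -0.07508005]), 'dq': array([-0.00063905,  0.00027945,  0.00027098,  0.0007771 , -0.00121029,
        0.00036797, -0.0009835 ]), 'joint_efforts': array([-1.76034897e-03, -6.67863107e+01,  9.83739384e-01, -3.14456570e+01,
       -6.06943807e-02,  4.30086418e-02,  1.58073799e-04]), 'position': array([ 0.27369276, -0.5613114 ,  0.22594536]), 'ee_rot': array([-3.05962677e+00, -7.06230336e-01,  7.72921699e-04]), 'force': array([ 0.29689346,  1.27314766, -0.31842559]), 'ft_torque': array([-0.01162225, -0.06357771,  0.00402875]), 'gripper_force': 0.0, 'width': 0.9974653376446502}
```

View pics/top0.png

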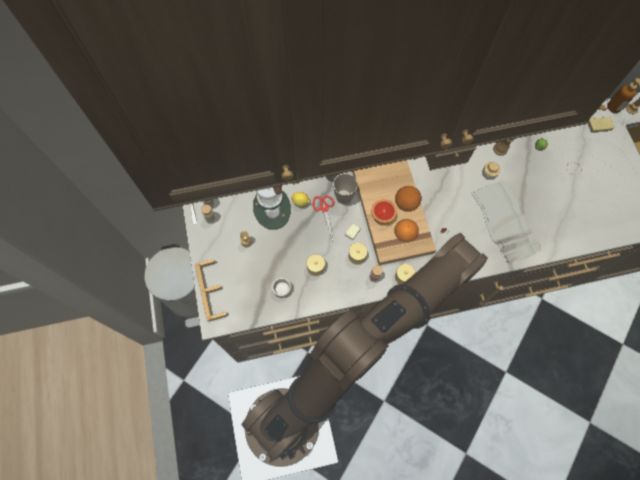

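View pics/scene0.png

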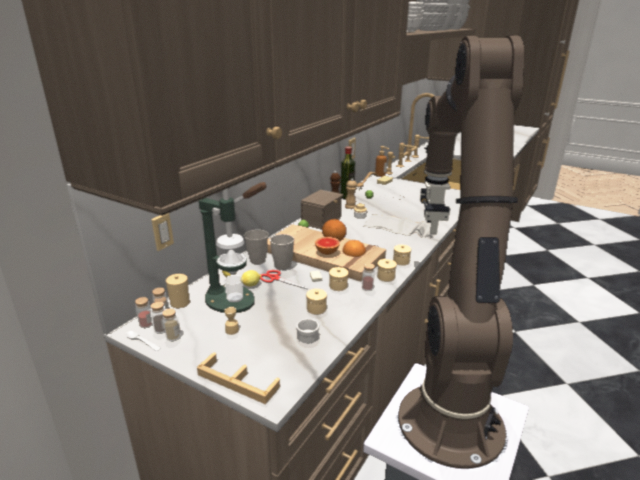

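Top view: the stop is at (208,292), ramekin (282,288), jigger (245,240), matchbox (352,231) and spice jar (376,273). The tin candidates in the top view are (316,264), (358,253) and (405,272); the taller one is at scene (177,290). I'll pick by distance to the base.

```bash
python3 - <<'E'
from h import *
z=np.load('top0.npz');P=z['P'];img=z['img']
print(z['tvec'],z['rvec'],z['fx'])
hsv=cv2.cvtColor(img,cv2.COLOR_RGB2HSV)
H=P[...,2]
print('table z',np.median(H[300:310,240:260]))
for n,(u,v) in dict(ram=(282,288),t1=(316,264),t2=(358,253),t3=(405,272),jar=(376,273),match=(352,231),jig=(245,240)).items():
    p=P[v,u]; 
    m=(np.hypot(P[...,0]-p[0],P[...,1]-p[1])<.06)&(H>.008)&(H<.3)
    k,l=cv2.connectedComponents(m.astype(np.uint8)); m=l==l[v,u] if l[v,u] else m
    Q=P[m]; top=Q[Q[:,2]>np.percentile(Q[:,2],95)-.015]
    (c,r)=cv2.minEnclosingCircle(top[:,:2].astype(np.float32))
    print(n,p.round(3),'circ',np.round(c,3),round(r,3),'zmax',Q[:,2].max().round(3),'dist',np.hypot(*c).round(3))
m=(H>.018)&(H<.05); m[:, :190]=0;m[:,232:]=0;m[:255]=0;m[325:]=0
Q=P[m];print(len(Q),Q[:,:2].min(0),Q[:,:2].max(0), cv2.minAreaRect(Q[:,:2].astype(np.float32)))
cv2.imwrite('pics/c1.png',cv2.resize(img[190:340,180:440,::-1],None,fx=3,fy=3,interpolation=cv2.INTER_CUBIC))
E
```

```text
[-0.1277753   0.6275346   1.75673995] [ 1.80164555 -2.25298522  0.4178845 ] 522.7425021991519
table z -0.0014324474850315547
ram [ 0.469 -0.095  0.005] circ [ 0.464 -0.093] 0.035 zmax 0.053 dist 0.473
t1 [ 0.512 -0.233  0.068] circ [ 0.518 -0.233] 0.034 zmax 0.076 dist 0.568
t2 [ 0.521 -0.393  0.061] circ [ 0.528 -0.395] 0.034 zmax 0.078 dist 0.66
t3 [ 0.41  -0.537  0.077] circ [ 0.412 -0.542] 0.034 zmax 0.077 dist 0.681
jar [ 0.424 -0.432  0.093] circ [ 0.436 -0.436] 0.021 zmax 0.103 dist 0.617
match [ 0.628 -0.4    0.014] circ [ 0.628 -0.4  ] 0.032 zmax 0.025 dist 0.744
jig [0.66  0.001 0.067] circ [0.679 0.001] 0.019 zmax 0.079 dist 0.679
449 [0.40481025 0.11762841] [0.62913926 0.2021848 ] ((0.5167567729949951, 0.15990588068962097), (0.22518478333950043, 0.0720779076218605), 3.509993553161621)
```

View pics/c1.png

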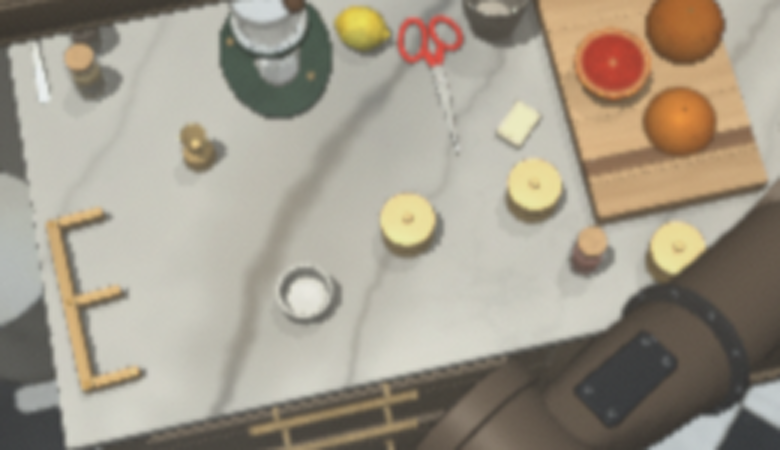

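Brass tin = the one at top (316,264), world (0.518,−0.233), which is 0.57 m from the base. The lookalikes at (358,253) and (405,272) are 0.66 m and 0.68 m away, and the taller one is farther back. The crop shows it as a round brass lid with a knob at (407,218). Next I'll check the stop's yaw and where the press handle is.

```bash
python3 - <<'E'
from h import *
z=np.load('top0.npz');P=z['P'];H=P[...,2]
m=(H>.018)&(H<.05); m[:, :190]=0;m[:,232:]=0;m[:255]=0;m[325:]=0
Q=P[m]
for s in (-1,1):
  pass
rail=Q[Q[:,1]>.178]; 
g=np.linspace(.41,.62,10)
for a,b in zip(g[:-1],g[1:]):
    q=Q[(Q[:,0]>=a)&(Q[:,0]<b)]; print(round((a+b)/2,3),q[:,1].min().round(3),q[:,1].max().round(3),len(q))
z=np.load('scene0.npz');P=z['P'];
for v,u in((184,266),(187,258),(192,248),(196,242)): print('handle',P[v,u].round(3))
hh=P[170:210,230:275].reshape(-1,3);hh=hh[(hh[:,2]>.36)&(hh[:,0]<1.0)&(hh[:,0]>.3)];print(hh[hh[:,0].argmin()],len(hh))
E
```

```text
0.422 0.118 0.189 73
0.445 0.174 0.191 33
0.468 0.176 0.192 28
0.492 0.176 0.194 29
0.515 0.126 0.196 90
0.538 0.18 0.196 26
0.562 0.181 0.198 28
0.585 0.184 0.199 23
0.608 0.13 0.202 60
handle [ 0.985 -0.588  0.244]
handle [ 0.656 -0.136  0.429]
handle [ 0.697 -0.139  0.405]
handle [ 0.725 -0.143  0.385]
[ 0.63896917 -0.14143671  0.43016156] 638
```

Call:
jog_arm(rows=[[[2, 6, 2], [0, 0, 10], 0.4], [[5, 12, 2], [0, 0, 20], 0.4], [[8, 18, 2], [0, 0, 30], 0.4], [[11, 23, 2], [0, 0, 40], 0.4], [[14, 28, 2], [0, 0, 50], 0.4], [[16, 33, 2], [0, 0, 59], 0.4], [[18, 37, 2], [0, 0, 66], 0.4], [[19, 40, 0], [0, 0, 66], 0.4]])

```text
clock: 1.1
position: [0.4657, -0.1597, 0.2275]
ee_rot: [2.176, 2.262, 0.003]
force: [0.5, 0.1, -0.6]
width: 0.401
gripper_force: 0.0
```

Call:
jog_arm(rows=[[[0, -0.5, -5], [0, 0, 1], 0.4], [[0, -0.5, -10], [0, 0, 1], 0.4], [[0, -0.5, -15], [0, 0, 1], 0.4], [[0, -0.5, -19], [0, 0, 1], 0.4], [[0, -0.5, -21], [0, 0, 1], 0.4], [[0, -0.5, -21], [0, 0, 1], 0.4]])

```text
clock: 1.85
position: [0.4626, -0.1663, 0.0153]
ee_rot: [-2.16, -2.277, 0.002]
force: [0.3, 0.7, 0.2]
width: 0.399
gripper_force: 0.0
```

```bash
python3 - <<'E'
from h import *
d=grab('scene');cv2.imwrite('pics/s1.png',cv2.resize(d['img'][150:420,110:470,::-1],None,fx=2,fy=2))
E
```

```text
(no output)
```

View pics/s1.png

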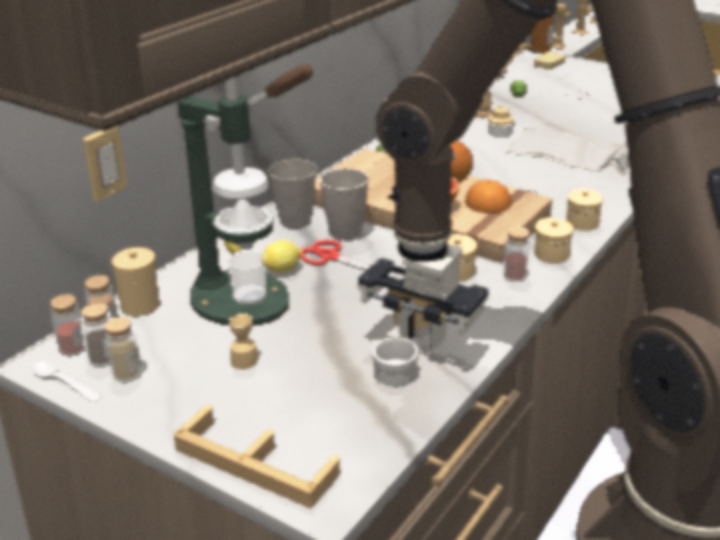

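The ramekin (395,360 in the crop) is in front of both fingertips, and the way to the near bay is clear.

Call:
jog_arm(rows=[[[0, 1.5, 0], [0, 0, 0], 0.4], [[0, 3, 0], [0, 0, 0], 0.4], [[0, 4.5, 0], [0, 0, 0], 0.4], [[0, 6.5, 0], [0, 0, 0], 0.4], [[0.1, 8.5, 0], [0, 0, 0], 0.4], [[0.2, 10.5, 0], [0, 0, 0], 0.4], [[0.2, 12.5, 0], [0, 0, 0], 0.4], [[0.2, 14.5, 0], [0, 0, 0], 0.4]])

```text
clock: 2.9
position: [0.466, -0.0208, 0.0172]
ee_rot: [2.162, 2.278, 0.0]
force: [0.1, -1.7, 2.6]
width: 0.399
gripper_force: 1.7
```

```bash
cat >> h.py <<'E'
def circ(d,xy,zr=(.03,.06),rad=.06,zlo=None):
    P=pts(d);m=(np.hypot(P[...,0]-xy[0],P[...,1]-xy[1])<rad)&(P[...,2]>zr[0])&(P[...,2]<zr[1])
    return P[m]
E
python3 - <<'E'
from h import *
print(arm.observe()['position'])
d=grab('top');cv2.imwrite('pics/t1.png',cv2.resize(d['img'][190:340,180:440,::-1],None,fx=3,fy=3,interpolation=cv2.INTER_CUBIC))
E
```

```text
[ 0.46602885 -0.02080102  0.01723863]
```

View pics/t1.png

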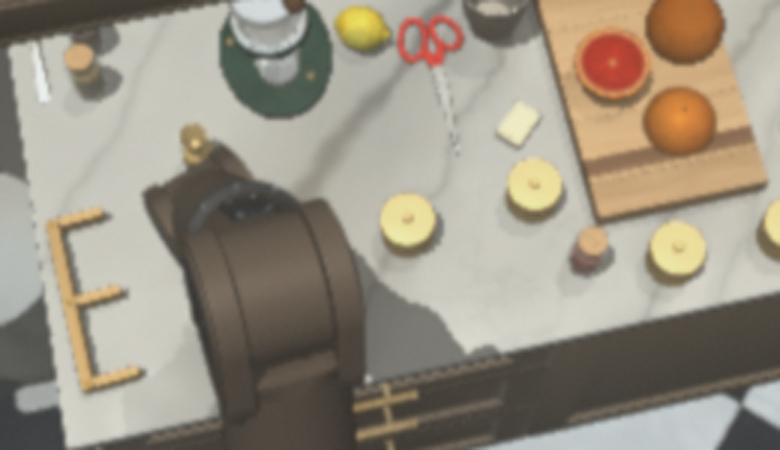

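The arm hides the ramekin (from about (150,180) on), but the 1.7 N force shows contact. Continuing.

Call:
jog_arm(rows=[[[0.1, 2, 0], [0, 0, 0], 0.4], [[0.1, 4, 0], [0, 0, 0.5], 0.4], [[0.2, 6, 0], [0, 0, 1], 0.4], [[0.2, 8, 0], [0, 0, 1], 0.4], [[0.2, 9.5, 0], [0, 0, 1], 0.4], [[0.2, 10.5, 0], [0, 0, 1], 0.4], [[0.2, 11.2, 0], [0, 0, 1], 0.4], [[0.2, 11.7, 0], [0, 0, 1], 0.4]])

```text
clock: 3.95
position: [0.4679, 0.0951, 0.0167]
ee_rot: [2.143, 2.297, -0.001]
force: [-0.2, -3.9, 3.8]
width: 0.399
gripper_force: 1.9
```

```bash
python3 - <<'E'
from h import *
print(arm.observe()['position'],arm.observe()['force'])
d=grab('scene');cv2.imwrite('pics/s2.png',cv2.resize(d['img'][310:410,170:320,::-1],None,fx=5,fy=5,interpolation=cv2.INTER_CUBIC))
E
```

```text
[0.46792495 0.09505992 0.0167347 ] [-0.23956144 -3.91402559  3.78833046]
```

View pics/s2.png

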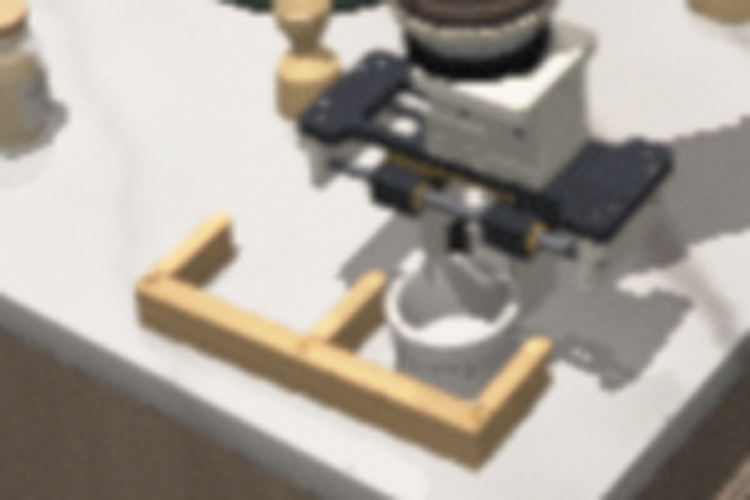

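The ramekin is inside the near bay (centre about (450,320)) but not yet against the rail.

Call:
jog_arm(rows=[[[0, 0.3, 0], [0, 0, 0], 0.4], [[0, 0.6, 0], [0, 0, 0], 0.4], [[0, 0.9, 0], [0, 0, 0], 0.4], [[0, 0.9, 0], [0, 0, 0], 0.4]])

```text
clock: 4.5
position: [0.468, 0.1048, 0.0167]
ee_rot: [-2.142, -2.298, -0.001]
force: [-0.1, -0.8, 0.9]
width: 0.399
gripper_force: 0.9
```

Call:
jog_arm(rows=[[[0, 0.2, 0], [0, 0, 0], 0.4], [[0, 0.4, 0], [0, 0, 0], 0.4], [[0, 0.5, 0], [0, 0, 0], 0.4], [[0, 0.5, 0], [0, 0, 0], 0.4]])

```text
clock: 5.0
position: [0.4678, 0.1063, 0.0167]
ee_rot: [2.144, 2.294, -0.005]
force: [0.9, -12.2, 5.9]
width: 0.397
gripper_force: 5.5
```

It stopped at the rail with 12 N. I'll back off, lift and go behind the tin.

Call:
jog_arm(rows=[[[0, -1.5, 0], [0, 0, 0], 0.4], [[0, -4.5, 0], [0, 0, 0], 0.4], [[0, -9, 4], [0, 0, 0], 0.4], [[0, -14, 9], [0, 0, 0], 0.4], [[0, -19.5, 13], [0, 0, 0], 0.4], [[1, -25, 15], [0, 0, 0], 0.4], [[3, -31, 15], [0, 0, 0], 0.4], [[4, -36, 15], [0, 0, 0], 0.4]])

```text
clock: 6.0
position: [0.5088, -0.2528, 0.1675]
ee_rot: [2.141, 2.297, 0.002]
force: [0.9, -0.1, -0.2]
width: 0.404
gripper_force: 0.0
```

Call:
jog_arm(rows=[[[0.8, -3, 0], [0, 0, 0], 0.4], [[1, -5, 0], [0, 0, 0], 0.4], [[1, -5, 0], [0, 0, 0], 0.4]])

```text
clock: 6.38
position: [0.5175, -0.3014, 0.1663]
ee_rot: [-2.144, -2.296, -0.0]
force: [-0.7, 0.4, -1.0]
width: 0.401
gripper_force: 0.0
```

```bash
python3 - <<'E'
from h import *
s=arm.observe();print(s['position'])
d=grab('top');P=pts(d);H=P[...,2]
Q=P[(np.hypot(P[...,0]-.467,P[...,1]-.143)<.045)&(H>.04)&(H<.06)];print('ram',len(Q),cv2.minEnclosingCircle(Q[:,:2].astype(np.float32)))
Q=P[(H>.05)&(H<.09)&(np.hypot(P[...,0]-.518,P[...,1]+.233)<.045)];print('tin',len(Q),Q.min(0) if len(Q) else '',Q.max(0) if len(Q) else '')
cv2.imwrite('pics/t2.png',cv2.resize(d['img'][190:340,180:440,::-1],None,fx=3,fy=3,interpolation=cv2.INTER_CUBIC))
E
```

```text
[ 0.51750044 -0.30141214  0.16627855]
ram 77 ((0.4610663056373596, 0.14304158091545105), 0.03503907471895218)
tin 72 [ 0.49270272 -0.22280675  0.05009916] [ 0.54872417 -0.19997907  0.07955078]
```

View pics/t2.png

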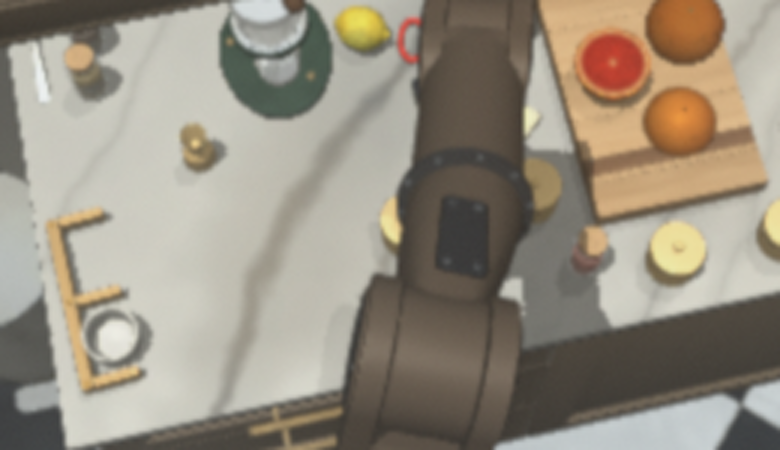

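The ramekin is home at (112,335). Before the sweep I'll measure the wrist's clearance to the press handle.

```bash
python3 - <<'E'
from h import *
p=arm.observe()['position']
for n in('top','scene'):
    P=pts(grab(n)).reshape(-1,3)
    for a in np.arange(.1,.8,.06):
        q=P[(P[:,2]>a)&(P[:,2]<a+.06)&(P[:,0]>.2)&(P[:,0]<.8)&(np.abs(P[:,1]-p[1])<.12)]
        if len(q)>5: print(n,round(a,2),len(q),'xmax',np.percentile(q[:,0],98).round(3),'y',np.percentile(q[:,1],[2,98]).round(3))
E
```

```text
top 0.1 9 xmax 0.798 y [-0.366 -0.359]
top 0.22 16 xmax 0.607 y [-0.262 -0.256]
top 0.46 607 xmax 0.649 y [-0.416 -0.189]
top 0.52 1228 xmax 0.657 y [-0.414 -0.192]
top 0.58 1958 xmax 0.657 y [-0.41  -0.185]
top 0.64 2001 xmax 0.657 y [-0.41  -0.187]
top 0.7 2272 xmax 0.657 y [-0.411 -0.184]
top 0.76 2070 xmax 0.657 y [-0.413 -0.183]
scene 0.1 121 xmax 0.798 y [-0.416 -0.36 ]
scene 0.16 197 xmax 0.552 y [-0.311 -0.285]
scene 0.22 945 xmax 0.605 y [-0.335 -0.257]
scene 0.28 517 xmax 0.533 y [-0.329 -0.264]
scene 0.34 483 xmax 0.546 y [-0.313 -0.256]
scene 0.4 554 xmax 0.552 y [-0.308 -0.258]
scene 0.46 1226 xmax 0.65 y [-0.367 -0.187]
scene 0.52 1752 xmax 0.656 y [-0.401 -0.187]
scene 0.58 2157 xmax 0.657 y [-0.406 -0.188]
scene 0.64 2061 xmax 0.656 y [-0.408 -0.181]
scene 0.7 1441 xmax 0.657 y [-0.412 -0.181]
scene 0.76 1122 xmax 0.657 y [-0.415 -0.183]
```

Call:
jog_arm(rows=[[[0, 0, -4], [0, 0, 0], 0.4], [[0, 0, -8], [0, 0, 0], 0.4], [[0, 0, -12], [0, 0, 0], 0.4], [[0, 0, -14.5], [0, 0, 0], 0.4], [[0, 0, -14.8], [0, 0, 0], 0.4]])

```text
clock: 7.15
position: [0.5171, -0.2985, 0.0175]
ee_rot: [-2.138, -2.297, 0.0]
force: [0.9, 0.1, 0.3]
width: 0.403
gripper_force: 0.0
```

Call:
jog_arm(rows=[[[0, 1.5, 0], [0, 0, 0], 0.4], [[0, 3, 0], [0, 0, 0], 0.4], [[0, 4.5, 0], [0, 0, 0], 0.4], [[0.1, 6.5, 0], [0, 0, 0], 0.4], [[0.2, 8.5, 0], [0, 0, 0], 0.4], [[0.4, 10.5, 0], [0, 0, 0], 0.4], [[0.6, 12.5, 0], [0, 0, 0], 0.4], [[0.8, 14.5, 0], [0, 0, 0], 0.4]])

```text
clock: 8.15
position: [0.5261, -0.1544, 0.0187]
ee_rot: [-2.143, -2.298, 0.0]
force: [-0.2, -3.7, 2.9]
width: 0.401
gripper_force: 2.3
```

```bash
python3 - <<'E'
from h import *
s=arm.observe();print(s['position'],s['force'])
d=grab('scene');P=pts(d);H=P[...,2]
q=P[(H>.3)&(H<.46)&(P[...,0]<.62)&(P[...,0]>.4)&(abs(P[...,1]-s['position'][1])<.12)]
for a in(.3,.34,.38,.42): k=q[(q[:,2]>a)&(q[:,2]<a+.04)];print(a,len(k),k[:,0].max() if len(k) else '')
cv2.imwrite('pics/s3.png',cv2.resize(d['img'][160:400,170:410,::-1],None,fx=2.5,fy=2.5,interpolation=cv2.INTER_CUBIC))
E
```

```text
[ 0.52605398 -0.15443182  0.01873185] [-0.16499303 -3.74608685  2.93342611]
0.3 344 0.5516639555304989
0.34 418 0.5704947550763885
0.38 587 0.5768160718169432
0.42 631 0.5635056915292638
```

View pics/s3.png

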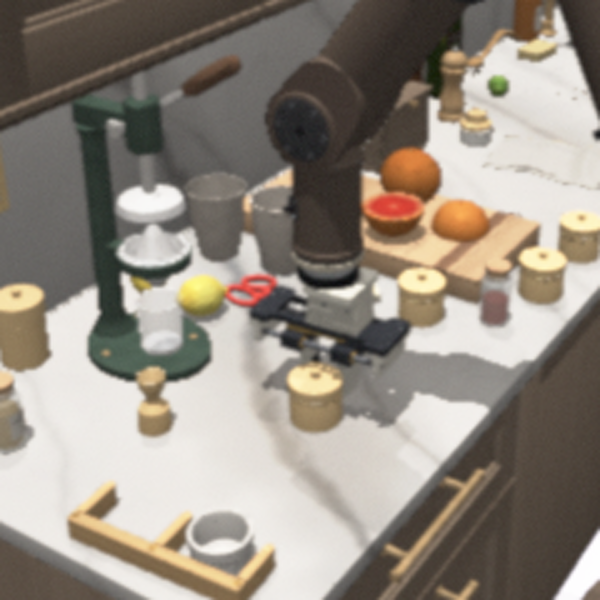

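The tin is upright against the fingers at (315,400), and the wrist is 6 cm clear of the handle end at (235,65).

Call:
jog_arm(rows=[[[0.1, 2, 0], [0, 0, 0], 0.4], [[0.3, 4, 0], [0, 0, 0], 0.4], [[0.5, 6, 0], [0, 0, 0], 0.4], [[0.8, 8, 0], [0, 0, 0], 0.4], [[1.2, 10, 0], [0, 0, 0], 0.4], [[1.7, 12, 0], [0, 0, 0], 0.4], [[2.2, 14, 0], [0, 0, 0], 0.4], [[2.8, 16, 0], [0, 0, 0], 0.4]])

```text
clock: 9.2
position: [0.5534, 0.0053, 0.0185]
ee_rot: [-2.142, -2.297, 0.002]
force: [-0.4, -3.1, 1.5]
width: 0.401
gripper_force: 1.5
```

Call:
jog_arm(rows=[[[0.6, 2, 0], [0, 0, 0], 0.4], [[1.1, 3.8, 0], [0, 0, 0], 0.4], [[1.6, 5.4, 0], [0, 0, 0], 0.4], [[1.6, 5.4, 0], [0, 0, 0], 0.4]])

```text
clock: 9.7
position: [0.5705, 0.0606, 0.0188]
ee_rot: [-2.14, -2.3, -0.002]
force: [-0.0, 0.2, -0.7]
width: 0.403
gripper_force: 0.0
```

```bash
python3 - <<'E'
from h import *
s=arm.observe();print(s['position'],s['force'])
d=grab('scene')
cv2.imwrite('pics/s4.png',cv2.resize(d['img'][240:410,160:320,::-1],None,fx=3.5,fy=3.5,interpolation=cv2.INTER_CUBIC))
E
```

```text
[0.57047553 0.06060016 0.01876172] [-0.04056611  0.1972719  -0.72761262]
```

View pics/s4.png

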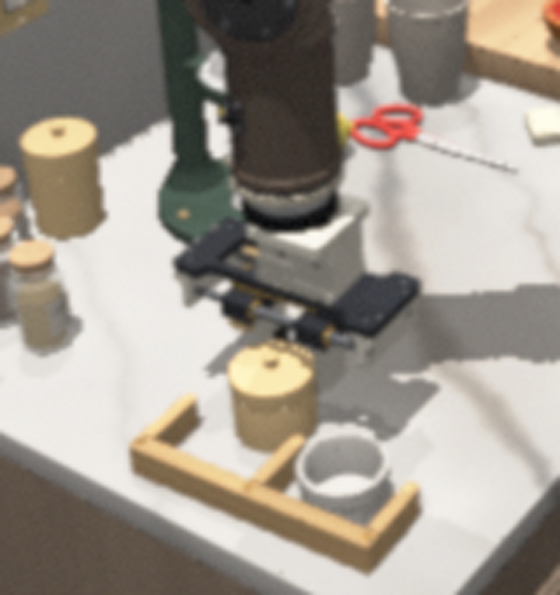

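The tin (272,400) is entering the far bay, clear of both arms. Now a straight final push.

Call:
jog_arm(rows=[[[0.1, 1.2, 0], [0, 0, 0], 0.4], [[0.1, 2.4, 0], [0, 0, 0], 0.4], [[0.1, 3.3, 0], [0, 0, 0], 0.4], [[0.1, 4, 0], [0, 0, 0], 0.4], [[0, 4.5, 0], [0, 0, 0], 0.4], [[0, 4.9, 0], [0, 0, 0], 0.4], [[0, 5.2, 0], [0, 0, 0], 0.4], [[0, 5.2, 0], [0, 0, 0], 0.4]])

```text
clock: 10.75
position: [0.57, 0.1105, 0.0188]
ee_rot: [-2.142, -2.298, -0.0]
force: [-0.3, -0.3, -0.2]
width: 0.398
gripper_force: 0.0
```

Call:
jog_arm(rows=[[[0, 0.2, 0], [0, 0, 0], 0.4], [[0, 0.4, 0], [0, 0, 0], 0.4], [[0, 0.4, 0], [0, 0, 0], 0.4]])

```text
clock: 11.12
position: [0.57, 0.1128, 0.0187]
ee_rot: [2.143, 2.296, -0.002]
force: [0.5, -5.1, 1.7]
width: 0.399
gripper_force: 2.2
```

Call:
jog_arm(rows=[[[0, 0.2, 0], [0, 0, 0], 0.4], [[0, 0.4, 0], [0, 0, 0], 0.4], [[0, 0.4, 0], [0, 0, 0], 0.4]])

```text
clock: 11.5
position: [0.57, 0.113, 0.0187]
ee_rot: [2.145, 2.291, -0.008]
force: [-0.5, -14.7, 4.7]
width: 0.396
gripper_force: 6.5
```

Seated: 14.7 N with no more travel. Backing off.

Call:
jog_arm(rows=[[[0, -1.5, 0], [0, 0, 0], 0.4], [[0, -4, 0], [0, 0, 0], 0.4], [[-1, -7.5, 2], [0, 0, 0], 0.4], [[-3, -11.5, 6], [0, 0, 0], 0.4], [[-6, -16, 9], [0, 0, 0], 0.4], [[-8, -21, 11], [0, 0, 0], 0.4], [[-9, -25, 12], [0, 0, 0], 0.4], [[-9, -25, 12], [0, 0, 0], 0.4]])

```text
clock: 12.5
position: [0.4795, -0.1355, 0.1397]
ee_rot: [2.148, 2.29, 0.0]
force: [0.3, -0.2, -0.2]
width: 0.397
gripper_force: 0.0
```

```bash
python3 - <<'E'
from h import *
d=grab('top');P=pts(d);H=P[...,2]
for n,c,a,b in(('ram',(.467,.143),.04,.06),('tin',(.57,.15),.05,.08)):
    Q=P[(np.hypot(P[...,0]-c[0],P[...,1]-c[1])<.045)&(H>a)&(H<b)];print(n,len(Q),cv2.minEnclosingCircle(Q[:,:2].astype(np.float32)),Q[:,2].max())
cv2.imwrite('pics/t3.png',cv2.resize(d['img'][190:340,180:440,::-1],None,fx=3,fy=3,interpolation=cv2.INTER_CUBIC))
E
```

```text
ram 87 ((0.46308574080467224, 0.14677610993385315), 0.039176665246486664) 0.05467892437171265
tin 267 ((0.5639775395393372, 0.14936517179012299), 0.03461407497525215) 0.07797008319988603
```

View pics/t3.png

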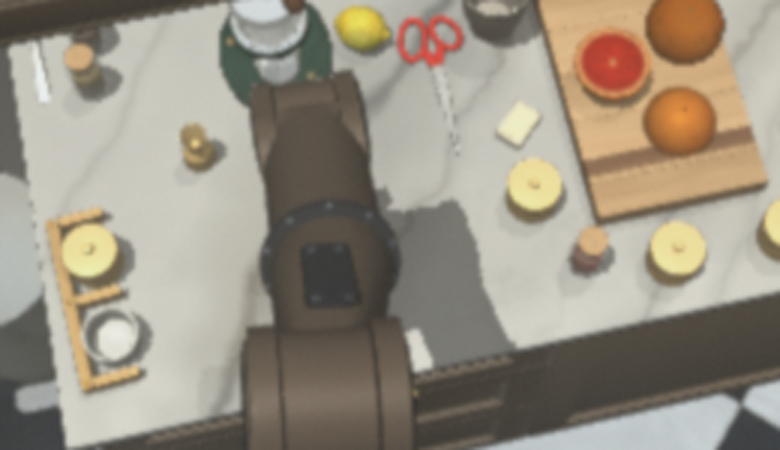

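Both are home: the tin at (90,250) and the ramekin at (112,335). Everything else is where it was.

```bash
python3 -c "
from cell import arm
print(arm.sign_off())"
```

```text
the job is handed in; nothing more can be done
None
```

I pushed the ramekin into the near bay and then the brass tin into the far bay, each until it stopped against the back rail. Both are still upright, the jigger, spice jar and matchbox stayed put, and I handed the job in at about 12.5 s.

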